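# Sweep plaster chips off a mirrored drawer box

## Robot

A 6-joint arm with a two-finger parallel gripper is mounted at the origin on the work surface. World frame = base frame: x ahead of the robot, y to its left, z up, the work surface at z = 0. Lengths are in m, angles in rad, forces in N, time in s.
With the tool pointing down it reaches from about 0.225 to 0.725 m from the base axis. Payload 3.1 kg.
Tool frame: the origin (TCP) lies at the very end of the fingers, on their centre line; the grasp point (between the pads) lies 19 mm behind it (bot.grip_point_offset is the distance from the TCP to the grasp point, in m); z points along the fingers, y is the line along which they close (so a half turn about z gives the same grasp; the last joint's range is limited). The gripper opens to 85 mm and grips with 20 to 120 N. Pads are 22 mm wide; open, the fingers measure 114 mm over their backs; the gripper's body (76 mm by 85 mm) begins 54 mm behind the grasp point. The pads swing forward as they close: fully open they stand 13 mm farther back than shut.
Start: joints at [-1.468, 0.048, 0.099, 1.622, 0, 1.443], TCP at [0.12, -0.511, 0.231] pointing down, gripper open.
Joint ranges: [-2.91, 2.91], [-0.99, 1.94], [-1.21, 1.42], [-2.12, 2.29], [-1.49, 1.47], [-3.14, 3.14]. Speed limits (rad/s): [2.79, 2.79, 3.14, 3.14, 3.14, 3.14].

## Interface

Orientations are given as a unit quaternion [x, y, z, w].
In Python, from plant import get_obs, cams, bot, finder gives the robot as it stands. The module is installed in compiled form; this text tells all that it offers.
- The arm moves only by the tool play_rows, never from a script. Its argument "deltas" is a list of rows, each an object with "slide": the shift along the tool's x, y, z in mm, a list of three; "rot": the turn, a rotation vector about the tool's x, y, z in degrees, a list of three. In form: [{"slide": [tx, ty, tz], "rot": [ax, ay, az]}, ...]. A call has 1 to 5 rows; each row is the pose to reach, as a shift and turn from the pose commanded when the call began, along the tool's axes at that moment; what a row does not reach only later rows make up. A row lasts 1/10 s, in which the tool goes at most 50 mm and 8.59 degrees, less where a joint would pass 70% of its speed; a pose out of reach is approached as far as the arm can. A call with a gripper value outside its range is refused whole. "grip" is the opening, from -1 (shut) to 1 (fully open), set as the call begins (left out, the last holds). The fingers move at their own pace and stop on an object; "squeeze" is the grip in N (left out, the last holds). Time passes only in rows, so rows that repeat a pose let the fingers close. It gives the time, the measured TCP pose, the force, the opening and the grip force at its end, in the units of the state.
- get_obs(): the state, without advancing time (a new reading comes with each control period).
- cams.grab_frame(name): name is "scene" or "top" or "wrist"; returns a dict with "img" (420x560x3 uint8, blue, green, red), "range_z" (420x560 float32, m along the optical axis (not along the pixel's ray), 0 where there is no reading), "camera_matrix" (3x3 intrinsics, pixels), "extrinsics" (4x4, takes a point from camera to world coordinates). Camera axes: x right, y down, z forward; pixel columns grow to the right and rows downward; lengths in m; the calibration is good to about 2 mm. A picture is of the moment at which its call begins.
- bot.close_job(): hands the job in; it is judged then, once.
Trained networks look in a picture, given as the dict that the camera call returned (one of the last four; its "shot" number tells which), for a name from the list of things; names that differ only in an ending like _2 or _b are one class to them, and where a whole thing is asked for, a point or a joint stands for the part that bears it (a point fixed in the world has none). Each returns a list of dicts, best first, with "p" (0 to 1); they miss things now and then, are a little off and sometimes report something else, mostly with a low value. They report only what shows in the picture. A call takes as long as a camera call. They do not tell look-alikes from the thing itself.
- finder.look_for(picture, query): "point" ([column, row] in pixels, amid what is visible of it).
- finder.trace(picture, query): "region" (420x560 bool, what is visible of it) and "point" ([column, row] in pixels, amid what is visible of it).
The state is a dict: "time": time; "joint_positions": joint angles; "joint_velocities": joint speeds; "joint_efforts": joint torques, N m; "ee_pos": TCP position; "eef_rot": TCP orientation; "force": force on the tool from outside, world axes, zero at the start; "wrist_torque": the same for the moment, N m; "finger_gap": finger opening in m; "finger_force": force on a finger pad.
Only numpy, scipy, OpenCV 4.12 (cv2) and the standard library are available. Lean on these libraries where they do the work, as an engineer would, in place of code of your own. Each camera call takes 0.05 s, during which the arm holds its last target. There are 200 camera calls.

## Task

Somebody drilled the wall and plaster chips have fallen on the mirrored drawer box on the desk. Push its drawer fully shut so that it no longer hangs over the black tray, then use the blue scraper block - not your fingers - to sweep all five chips off the mirror top, over the drawer-side edge and down into the tray. Finally stand the block back on the desk on its rubber sole, and leave the bottle and the tape measure undisturbed.

Things in the scene. Friction and masses are not known exactly. Their poses are not given: they have to be found in the camera images.
- unit: Fixed mirrored drawer box with a flat mirror top, 260 mm deep (x) by 240 mm wide (y) by 95 mm high. Origin: centre of its underside, on the desk. Its own -x axis points out of its front, the drawer side, where the tray is (roughly to the robot's right, world -y); z up. The top spans x -130 to +130 mm and y -120 to +120 mm at z = 95 mm, is smooth and has no raised lip; it overhangs the face of the shut drawer by 12 mm.
- drawer (a joint): How far the box's one drawer is open, in m: 0 fully shut, grows as it slides out along the box's own -x; starts about 0.045 to 0.085. It slides with about 1.5 N of friction, stays where it is left, and has no latch; it stops against the box at 0. Below 0.006 counts as shut.
- drawer_knob (a point): Centre of the outer end of the steel drawer knob: 18 mm in diameter, axis along the box's x, 55 mm above the desk, in the middle of the drawer front. The end stands 26 mm out from the drawer face, so with the drawer shut it is still 14 mm outside the edge of the mirror top (box x = -144 mm) and the knob can be pushed home from above without meeting the top. The drawer front is 236 mm wide and spans 34 to 86 mm above the desk.
- tray: Loose black plastic tray, 0.5 kg, open-topped, 150 mm (x) by 280 mm (y) by 26 mm high, walls 4 mm. Origin: centre of its underside. It stands on the desk in front of the box, its long side close along the box's front and tucked 11 to 15 mm under the edge of the mirror top; its axes are parallel to the box's. The open drawer hangs above it.
- scraper: Loose blue scraper block, about 0.2 to 0.33 kg, standing on its sole on the desk, left or right of the box (it trades places with the bottle). Origin: centre of the sole's underside. Black rubber sole 42 mm (x) by 152 mm (y) by 10 mm high with straight upright faces; blue body above it to z = 28 mm (36 by 148 mm); grip ridge 26 mm thick (x), 104 mm long (y), z = 28 to 80 mm. It sweeps broadside along its own x; front and back are alike.
- scraper_grip (a point): Middle of the scraper block's grip ridge, 58 mm above the underside of the sole; take the ridge across its 26 mm thickness (the block's x) from above.
- bottle: Loose drink bottle standing on the desk, pale brown with a red band and white cap, 62 mm in diameter, 156 mm high. Origin: centre of its underside. Not to be disturbed.
- tape: Yellow and black tape measure standing on the desk, beyond and right of the tray, 74 by 43 by 66 mm. Origin: centre of its underside. Not to be disturbed.
- chip0: Loose flat chip of white wall plaster with a cream paint skin, irregular, about 25 to 40 mm across, about 10 mm thick, 12 g. Origin: near the centre of its underside. Lies flat on the mirror top at the start, none within 20 mm of the top's edges nor in the 70 mm strip along the back edge (box x above +60 mm).
- chip1: Loose flat chip of white wall plaster with a cream paint skin, irregular, about 25 to 40 mm across, about 10 mm thick, 12 g. Origin: near the centre of its underside. Lies flat on the mirror top at the start, none within 20 mm of the top's edges nor in the 70 mm strip along the back edge (box x above +60 mm).
- chip2: Loose flat chip of white wall plaster with a cream paint skin, irregular, about 25 to 40 mm across, about 10 mm thick, 12 g. Origin: near the centre of its underside. Lies flat on the mirror top at the start, none within 20 mm of the top's edges nor in the 70 mm strip along the back edge (box x above +60 mm).
- chip3: Loose flat chip of white wall plaster with a cream paint skin, irregular, about 25 to 40 mm across, about 10 mm thick, 12 g. Origin: near the centre of its underside. Lies flat on the mirror top at the start, none within 20 mm of the top's edges nor in the 70 mm strip along the back edge (box x above +60 mm).
- chip4: Loose flat chip of white wall plaster with a cream paint skin, irregular, about 25 to 40 mm across, about 10 mm thick, 12 g. Origin: near the centre of its underside. Lies flat on the mirror top at the start, none within 20 mm of the top's edges nor in the 70 mm strip along the back edge (box x above +60 mm).
Things that resemble listed ones, but are neither listed nor needed, are in the scene too. There is more than one size of the scraper; the one meant has the size given above.

How it is judged:
By the outcome, as a careful person would: the job done as asked, in the order asked, and still so for the second after the job is handed in, with the robot touching nothing.
It also fails if it takes over 72 s, if anything falls off the work surface, if the arm or the gripper's body presses on something with over 40 N, if the wrist force passes 120 N, or if a joint passes its speed limit or range.

## Working session

There is one attempt and no reset: what is moved stays moved. The work goes in short steps, Python scripts to look and compute and a tool call to move; the robot and the scene stay as the last step left them, time stands still between calls to the robot, and variables do not carry over. Pictures are saved under pics/ and viewed, at most 10 in all, crops included, and the job is handed in when it is done.

Besides the shell and the picture viewer there is one more tool, called after "Emit:" by a JSON object that holds its "fn" and its "kwargs", one argument or row to a line. play_rows: Moves the arm, as the interface text tells. Its arguments: {"type":"object","properties":{"deltas":{"type":"array","items":{"type":"object","properties":{"slide":{"type":"array","items":{"type":"number"}},"rot":{"type":"array","items":{"type":"number"}}}}},"grip":{"type":"number"},"squeeze":{"type":"number"}},"required":["deltas"]}

```bash
mkdir -p pics
cat > h.py <<'E'
import numpy as np, cv2
from plant import get_obs, cams, bot, finder
from scipy.spatial.transform import Rotation as R
def cloud(f):
    K=f["camera_matrix"];T=f["extrinsics"];z=f["range_z"]
    v,u=np.mgrid[:z.shape[0],:z.shape[1]]
    p=np.stack([(u-K[0,2])/K[0,0]*z,(v-K[1,2])/K[1,1]*z,z],-1)
    w=p@T[:3,:3].T+T[:3,3]; w[z<=0]=np.nan
    return w
def totool(dw):
    o=get_obs(); return R.from_quat(o["eef_rot"]).inv().apply(dw)
E
python3 - <<'E'
from h import *
o=get_obs(); print(o["time"],o["ee_pos"],o["eef_rot"],o["finger_gap"])
ims=[]
for n in ["top","scene"]:
    f=cams.grab_frame(n); w=cloud(f); np.savez(n+".npz",w=w,img=f["img"])
    cv2.imwrite(f"pics/{n}0.png",f["img"])
    print(n,f["extrinsics"][:3,3].round(2))
    for q in ["unit","drawer_knob","tray","scraper","scraper_grip","bottle","tape","chip0"]:
        for d in finder.trace(f,q)[:6]:
            if d["p"]<.2: continue
            r=d["region"]; P=w[r]; P=P[~np.isnan(P[:,0])]
            print(q,round(d["p"],2),np.round(d["point"]),r.sum(),np.median(P,0).round(3),np.percentile(P,2,0).round(3),np.percentile(P,98,0).round(3))
E
```

```text
0.0 [ 0.12001972 -0.51046678  0.23012861] [ 9.93348354e-01  1.15142056e-01  9.70285318e-06 -1.16386850e-03] 0.08495039363209637
top [0.31 0.02 1.09]
unit 0.94 [258. 224.] 12714 [0.533 0.056 0.096] [ 0.411 -0.108  0.037] [0.658 0.208 0.1  ]
drawer_knob 0.96 [314. 213.] 2322 [ 0.564 -0.082  0.055] [ 0.456 -0.122  0.027] [ 0.672 -0.042  0.09 ]
tray 0.62 [339. 212.] 3263 [ 0.559 -0.147  0.006] [ 0.429 -0.196  0.001] [ 0.711 -0.055  0.029]
scraper 0.98 [125. 271.] 1259 [0.469 0.383 0.041] [0.436 0.322 0.004] [0.507 0.458 0.083]
scraper 0.98 [139. 325.] 801 [0.338 0.364 0.025] [0.299 0.322 0.   ] [0.377 0.42  0.064]
scraper 0.92 [148. 210.] 538 [0.617 0.325 0.041] [0.589 0.286 0.006] [0.648 0.383 0.065]
scraper_grip 0.67 [139. 331.] 714 [0.337 0.364 0.03 ] [0.299 0.322 0.003] [0.375 0.413 0.064]
scraper_grip 0.61 [126. 272.] 1212 [0.47  0.383 0.05 ] [0.438 0.323 0.008] [0.507 0.456 0.083]
scraper_grip 0.57 [147. 209.] 571 [0.616 0.325 0.037] [0.589 0.285 0.003] [0.649 0.383 0.064]
tape 0.65 [404. 152.] 601 [ 0.683 -0.327  0.063] [ 0.649 -0.35   0.008] [ 0.724 -0.313  0.07 ]
tape 0.24 [125.
[... 1125 characters left out ...]
7 [0.357 0.352 0.029] [0.317 0.325 0.003] [0.38  0.42  0.063]
scraper_grip 0.89 [394. 198.] 630 [0.632 0.332 0.024] [0.595 0.289 0.001] [0.664 0.385 0.062]
scraper_grip 0.77 [341. 159.] 217 [0.359 0.351 0.027] [0.323 0.327 0.004] [0.38  0.407 0.062]
scraper_grip 0.59 [373. 171.] 642 [0.489 0.371 0.034] [0.46  0.322 0.002] [0.514 0.463 0.082]
tape 0.75 [224. 324.] 700 [ 0.708 -0.337  0.059] [ 0.637 -0.354 -0.001] [ 0.731 -0.296  0.068]
chip0 0.66 [313. 220.] 109 [0.6   0.025 0.105] [0.583 0.009 0.095] [0.613 0.042 0.11 ]
chip0 0.41 [295. 209.] 95 [0.525 0.01  0.104] [ 0.511 -0.005  0.094] [0.538 0.028 0.108]
chip0 0.39 [297. 192.] 92 [0.479 0.069 0.105] [0.462 0.057 0.095] [0.492 0.086 0.109]
```

View pics/top0.png

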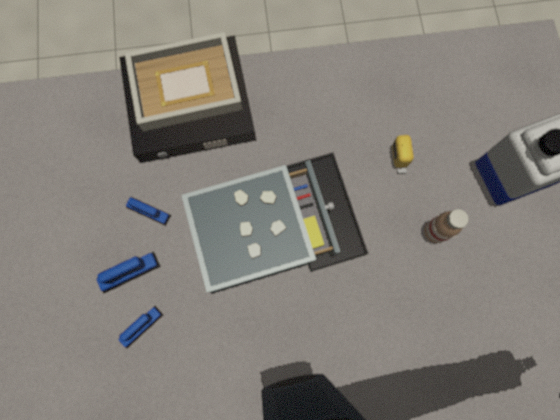

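Run:
```python
from h import *
d=np.load("top.npz");w=d["w"]
cv2.imwrite("pics/crop0.png",cv2.resize(d["img"][180:380,80:220],None,fx=3,fy=3,interpolation=2))
def rect(m,name):
    P=w[m][:,:2].astype(np.float32)*1000
    (c,s,a)=cv2.minAreaRect(P); print(name,len(P),np.round(c,1),np.round(s,1),round(a,1))
Z=w[...,2];X=w[...,0];Y=w[...,1]
rect((Z>.088)&(Z<.102)&(X>.35)&(Y<.24)&(Y>-.2)&(X<.72),"top")
rect((Z>.075)&(Y>.3)&(X>.4)&(X<.54)&(Y<.5),"ridge")
rect((Z>.02)&(Z<.04)&(Y>.3)&(X>.4)&(X<.54)&(Y<.5),"body")
rect((Z>.018)&(Z<.03)&(Y<-.0)&(X>.36)&(Y>-.3),"tray")
rect((Z>.05)&(Z<.06)&(Y<-.06)&(X>.5)&(X<.62)&(Y>-.3),"knob")
rect((Z>.05)&(Z<.07)&(Y<-.28)&(X>.6),"tape")
rect((Z>.1)&(Z<.2)&(Y<-.1)&(X>.2),"bottle?")
```

```text
top 10440 [539.2  52. ] [241.1 320.5] 9.6
ridge 455 [474.2 393.2] [ 26.1 101.9] 19.0
body 401 [474.2 393.4] [ 36.5 147.9] 19.3
tray 468 [565.8 -83.1] [280.8 200.2] 9.5
knob 238 [556.  -95.6] [ 69.9 112.4] 88.4
tape 528 [ 665.6 -429.1] [247.7  70.4] 74.8
bottle? 3024 [ 569.6 -506.9] [144.8 345.6] 20.3
```

View pics/crop0.png

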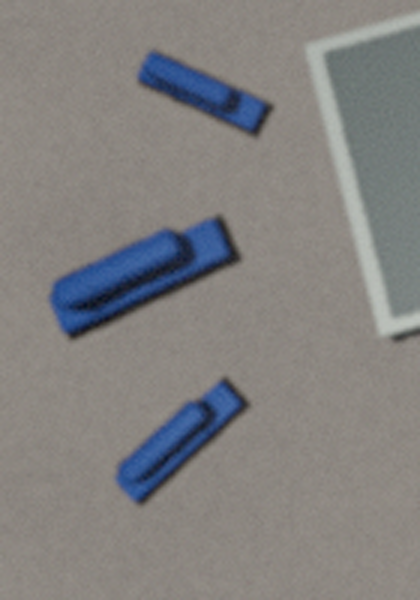

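The top view shows three blue blocks, at (148,210), (126,271) and (139,325). The middle one measures 26x102 at the ridge and 36x148 at the body, so it is the one meant, and the crop confirms it is the largest. The drawer knob is at (330,206), with the bottle at (450,220) and the tape at (404,152). Next I'll fit the box frame.

```bash
cat >> h.py <<'E'
def plan(goals,start=None):
    """goals: (x,y,z mm, yaw of tool y deg); prints slide/rot from previous (tool down)"""
    if start is None:
        o=get_obs(); m=R.from_quat(o["eef_rot"]).as_matrix(); start=[*(o["ee_pos"]*1000),np.degrees(np.arctan2(m[1,1],m[0,1]))]
        print("now",np.round(start,1),"t",round(o["time"],2),"F",np.round(o["force"],1),"gap",round(o["finger_gap"],4),"j",np.round(o["joint_positions"],2))
    for g in goals:
        a=np.radians(start[3]); ty=np.array([np.cos(a),np.sin(a)]); tx=np.array([-ty[1],ty[0]])*-1*-1
        tx=np.array([-np.sin(a),np.cos(a)])  # tool x = y cross z, z down
        d=np.array(g[:2])-start[:2]
        print(np.round(g,1),"slide",np.round([d@tx,d@ty,start[2]-g[2]],1),"rz",round(start[3]-g[3],1)); start=list(g)
E
python3 - <<'E'
from h import *
m=R.from_quat(get_obs()["eef_rot"]).as_matrix(); print(m.round(3))
d=np.load("top.npz");w=d["w"];Z=w[...,2];X=w[...,0];Y=w[...,1]
a=np.radians(9.6)
ex=np.array([-np.sin(a),np.cos(a)]);ey=np.array([-np.cos(a),-np.sin(a)])
M=((Z>.09)&(Z<.101)&(X>.35)&(Y<.24)&(Y>-.2)&(X<.72)).astype(np.uint8)
M=cv2.morphologyEx(M,cv2.MORPH_OPEN,np.ones((3,3)));n,l,s,_=cv2.connectedComponentsWithStats(M)
i=1+np.argmax(s[1:,4]);P=w[l==i][:,:2]*1000
for it in range(2):
    print(len(P),cv2.minAreaRect(P.astype(np.float32)))
    u=P@ex;v=P@ey; print(np.percentile(u,[0.3,99.7]),np.percentile(v,[0.3,99.7]))
    back=np.percentile(u,99.7); P=P[u>back-258]
u=P@ex;v=P@ey
c=ex*(u.max()-130)+ey*(v.min()+v.max())/2; print("c",c)
B=np.stack([(w[...,:2]*1000-c)@ex,(w[...,:2]*1000-c)@ey,Z*1000],-1); np.savez("frame.npz",c=c,ex=ex,ey=ey)
def st(m,n): print(n,m.sum(),np.percentile(B[m],[1,50,99],axis=0).round(1).tolist())
st((abs(B[...,1])<110)&(B[...,2]>75)&(B[...,2]<90)&(B[...,0]<-140),"drawer front")
st((abs(B[...,1])<14)&(B[...,2]>40)&(B[...,2]<70)&(B[...,0]<-150),"knob")
st((abs(B[...,1])<160)&(B[...,2]>18)&(B[...,2]<32)&(B[...,0]<-150)&(B[...,0]>-300),"tray")
for p in [[603,88],[595,24],[526,85],[520,12],[473,71]]:
    q=np.array(p)-c; print("chip",(q@ex).round(),(q@ey).round())
print("bottle",np.nanmedian(w[213:225,452:463].reshape(-1,3),0))
E
```

```text
[[ 0.973  0.229  0.   ]
 [ 0.229 -0.973 -0.   ]
 [ 0.     0.    -1.   ]]
10236 ((534.22900390625, 81.5371322631836), (241.0056915283203, 260.5912170410156), 9.588461875915527)
[-137.9693127   120.51026208] [-659.678811   -420.40815179]
10181 ((534.1077270507812, 82.30292510986328), (241.00904846191406, 259.06646728515625), 9.597912788391113)
[-136.66318814  120.51211622] [-659.67902573 -420.40606426]
c [534.18678889  81.84577624]
drawer front 586 [[-624.8, -107.4, 75.7], [-186.4, 16.4, 86.3], [-173.8, 108.5, 89.8]]
knob 180 [[-619.9, -13.4, 40.1], [-210.1, 0.6, 58.1], [-153.5, 13.3, 69.1]]
tray 428 [[-267.9, -143.3, 18.4], [-263.1, -6.9, 26.0], [-152.3, 136.6, 31.4]]
chip -5.0 -69.0
chip -67.0 -50.0
chip 4.0 8.0
chip -67.0 26.0
chip -0.0 62.0
bottle [ 0.47917632 -0.38349267  0.15723586]
```

Run:
```python
from h import *
plan([(575,-167,215,9.6),(575,-167,42,9.6)])
```

```text
now [ 120.1 -511.1  231.3  -76.8] t 0.9 F [ 0.4  0.7 -0.2] gap 0.0856 j [-1.47  0.05  0.1   1.62  0.    1.44]
[ 575.  -167.   215.     9.6] slide [ 521.5 -230.9   16.3] rz -86.4
[ 575.  -167.    42.     9.6] slide [  0.   0. 173.] rz 0.0
```

Emit:
{"fn": "play_rows", "kwargs": {
  "deltas": [
    {"slide": [44, -19, 1]},
    {"slide": [88, -38, 2]},
    {"slide": [132, -57, 4]},
    {"slide": [176, -76, 5]},
    {"slide": [220, -95, 6]}
  ],
  "grip": -1
}}

```text
validation failed for argument at $.de...
```

Emit:
{"fn": "play_rows", "kwargs": {
  "deltas": [
    {"slide": [44, -19, 1]},
    {"slide": [88, -38, 2]},
    {"slide": [132, -57, 4]},
    {"slide": [176, -76, 5]},
    {"slide": [220, -95, 6]}
  ]
}}

```text
validation failed for argument at $.de...
```

Emit:
{"fn": "play_rows", "kwargs": {
  "deltas": [
    {"slide": [30, -15, 1], "rot": [0, 0, -8]},
    {"slide": [60, -30, 3], "rot": [0, 0, -16]},
    {"slide": [81, -41, 4], "rot": [0, 0, -24]},
    {"slide": [81, -41, 4], "rot": [0, 0, -32]},
    {"slide": [81, -41, 4], "rot": [0, 0, -40]}
  ]
}}

```text
time: 1.4
ee_pos: [0.1903, -0.4521, 0.2275]
eef_rot: [0.892, 0.451, -0.0, 0.0]
force: [-0.1, -1.2, -0.7]
finger_gap: 0.0855
finger_force: 0.0
```

Emit:
{"fn": "play_rows", "kwargs": {
  "deltas": [
    {"rot": [0, 0, -8]},
    {"rot": [0, 0, -16]},
    {"rot": [0, 0, -24]},
    {"rot": [0, 0, -32]},
    {"rot": [0, 0, -40]}
  ]
}}

```text
validation failed for argument at $.de...
```

Emit:
{"fn": "play_rows", "kwargs": {
  "deltas": [
    {"rot": [0, 0, -6.4]},
    {"rot": [0, 0, -6.4]}
  ]
}}

```text
validation failed for argument at $.de...
```

Run:
```python
from h import *
plan([(575,-167,42,9.6)])
f=cams.grab_frame("wrist");w=cloud(f);cv2.imwrite("pics/w1.png",f["img"])
d=np.load("frame.npz")
for q in finder.look_for(f,"drawer_knob")[:2]:
    u,v=map(int,q["point"]);p=np.nanmedian(w[v-2:v+3,u-2:u+3].reshape(-1,3),0);b=p[:2]*1000-d["c"]
    print(q["p"],u,v,p,b@d["ex"],b@d["ey"])
B=np.stack([(w[...,:2]*1000-d["c"])@d["ex"],(w[...,:2]*1000-d["c"])@d["ey"],w[...,2]*1000],-1)
m=(abs(B[...,1])<7)&(B[...,2]>50)&(B[...,2]<68)&(B[...,0]<-150)&(B[...,0]>-240)
print(m.sum(),np.percentile(B[m],[1,5,50,99],axis=0).round(1) if m.sum() else 0)
```

```text
now [ 190.3 -452.1  227.5  -36.3] t 1.4 F [-0.1 -1.2 -0.7] gap 0.0855 j [-1.31 -0.04  0.    1.61 -0.    0.9 ]
[ 575.  -167.    42.     9.6] slide [457.6 140.9 185.5] rz -45.9
0 0
```

View pics/w1.png

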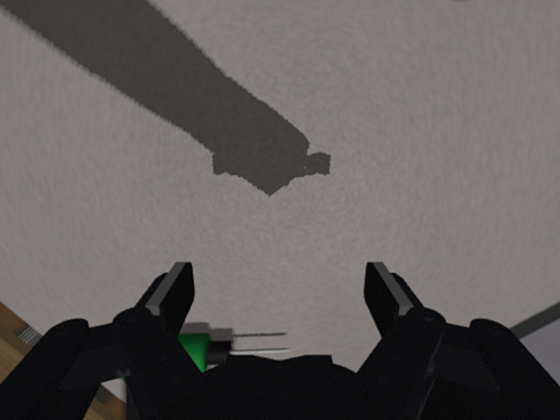

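The wrist picture shows only desk and the arm's shadow: the rows without both keys were refused, so only the third call moved the arm. I'll continue from here with full rows.

Emit:
{"fn": "play_rows", "kwargs": {
  "deltas": [
    {"slide": [46, 14, 2], "rot": [0, 0, 0]},
    {"slide": [92, 28, 4], "rot": [0, 0, 0]},
    {"slide": [138, 42, 6], "rot": [0, 0, 0]},
    {"slide": [184, 56, 8], "rot": [0, 0, 0]},
    {"slide": [229, 70, 10], "rot": [0, 0, 0]}
  ],
  "grip": -1
}}

```text
time: 2.0
ee_pos: [0.384, -0.3101, 0.2174]
eef_rot: [0.895, 0.446, 0.0, 0.0]
force: [-0.5, -0.5, 0.5]
finger_gap: 0.0119
finger_force: 0.0
```

Emit:
{"fn": "play_rows", "kwargs": {
  "deltas": [
    {"slide": [46, 14, 0], "rot": [0, 0, -8]},
    {"slide": [92, 28, 0], "rot": [0, 0, -16]},
    {"slide": [138, 42, 0], "rot": [0, 0, -24]},
    {"slide": [184, 56, 0], "rot": [0, 0, -32]},
    {"slide": [229, 70, 0], "rot": [0, 0, -40]}
  ]
}}

```text
time: 2.5
ee_pos: [0.5774, -0.1683, 0.2173]
eef_rot: [0.686, 0.727, 0.0, 0.0]
force: [0.2, -0.1, -0.3]
finger_gap: 0.0002
finger_force: 0.0
```

```bash
cat > knob.py <<'E'
from h import *
plan([(575,-167,42,9.6)])
d=np.load("frame.npz")
f=cams.grab_frame("wrist");w=cloud(f);cv2.imwrite("pics/w2.png",f["img"])
for q in finder.look_for(f,"drawer_knob")[:2]:
    u,v=map(int,q["point"]);p=np.nanmedian(w[v-2:v+3,u-2:u+3].reshape(-1,3),0);b=p[:2]*1000-d["c"]
    print(q["p"],u,v,p,b@d["ex"],b@d["ey"])
B=np.stack([(w[...,:2]*1000-d["c"])@d["ex"],(w[...,:2]*1000-d["c"])@d["ey"],w[...,2]*1000],-1)
m=(abs(B[...,1])<7)&(B[...,2]>50)&(B[...,2]<68)&(B[...,0]<-100)&(B[...,0]>-240)
print(m.sum(),np.percentile(B[m],[1,5,50,99],axis=0).round(1) if m.sum() else 0)
E
python3 knob.py
```

```text
now [ 577.4 -168.3  217.3    3.3] t 2.5 F [ 0.2 -0.1 -0.3] gap 0.0002 j [-0.4   0.25  0.29  1.62 -0.    1.12]
[ 575.  -167.    42.     9.6] slide [  1.5  -2.3 175.3] rz -6.3
0.83 267 92 [ 0.56098207 -0.06919251  0.03811082] -153.39176593584983 -1.2315733643644968
295 [[-2.144e+02 -6.800e+00  5.440e+01]
 [-2.136e+02 -5.800e+00  5.680e+01]
 [-2.040e+02 -1.000e-01  6.080e+01]
 [-1.789e+02  6.600e+00  6.460e+01]]
```

Emit:
{"fn": "play_rows", "kwargs": {
  "deltas": [
    {"slide": [1, -2, 45], "rot": [0, 0, -6.3]},
    {"slide": [1, -2, 90], "rot": [0, 0, -6.3]},
    {"slide": [1, -2, 135], "rot": [0, 0, -6.3]},
    {"slide": [1, -2, 160], "rot": [0, 0, -6.3]},
    {"slide": [1, -2, 175], "rot": [0, 0, -6.3]}
  ]
}}

```text
time: 3.1
ee_pos: [0.571, -0.1685, 0.0387]
eef_rot: [0.647, 0.762, -0.001, -0.003]
force: [-0.6, 0.2, -0.0]
finger_gap: -0.0001
finger_force: 0.0
```

Emit:
{"fn": "play_rows", "kwargs": {
  "deltas": [
    {"slide": [15, 0, 0], "rot": [0, 0, 0]},
    {"slide": [30, 0, 0], "rot": [0, 0, 0]},
    {"slide": [45, 0, 0], "rot": [0, 0, 0]},
    {"slide": [60, 0, 0], "rot": [0, 0, 0]},
    {"slide": [70, 0, 0], "rot": [0, 0, 0]}
  ]
}}

```text
time: 3.6
ee_pos: [0.5633, -0.0982, 0.0444]
eef_rot: [0.646, 0.764, 0.001, 0.002]
force: [-0.5, -2.6, 1.3]
finger_gap: -0.0001
finger_force: 1.0
```

Run:
```python
from h import *
plan([])
d=np.load("frame.npz");o=get_obs();b=o["ee_pos"][:2]*1000-d["c"];print(b@d["ex"],b@d["ey"])
```

```text
now [563.3 -98.2  44.4   9.6] t 3.6 F [-0.5 -2.6  1.3] gap -0.0001 j [-0.29  0.21 -0.1   1.26  0.    1.11]
-182.3925609369535 1.354454245288288
```

Emit:
{"fn": "play_rows", "kwargs": {
  "deltas": [
    {"slide": [9, 0, 0], "rot": [0, 0, 0]},
    {"slide": [16, 0, 0], "rot": [0, 0, 0]},
    {"slide": [20, 0, 0], "rot": [0, 0, 0]},
    {"slide": [23, 0, 0], "rot": [0, 0, 0]},
    {"slide": [25, 0, 0], "rot": [0, 0, 0]}
  ]
}}

```text
time: 4.1
ee_pos: [0.5583, -0.075, 0.0423]
eef_rot: [0.646, 0.763, 0.0, 0.0]
force: [0.8, -1.7, 1.1]
finger_gap: -0.0
finger_force: 0.8
```

Emit:
{"fn": "play_rows", "kwargs": {
  "deltas": [
    {"slide": [1, 0, 0], "rot": [0, 0, 0]},
    {"slide": [2, 0, 0], "rot": [0, 0, 0]},
    {"slide": [2, 0, 0], "rot": [0, 0, 0]}
  ]
}}

```text
time: 4.4
ee_pos: [0.5577, -0.0731, 0.0421]
eef_rot: [0.646, 0.763, 0.0, -0.0]
force: [0.5, -1.1, 0.8]
finger_gap: -0.0
finger_force: 0.6
```

Emit:
{"fn": "play_rows", "kwargs": {
  "deltas": [
    {"slide": [1, 0, 0], "rot": [0, 0, 0]},
    {"slide": [2, 0, 0], "rot": [0, 0, 0]},
    {"slide": [2, 0, 0], "rot": [0, 0, 0]}
  ]
}}

```text
time: 4.7
ee_pos: [0.5575, -0.0715, 0.0422]
eef_rot: [0.646, 0.763, -0.0, 0.0]
force: [1.6, -3.1, -1.1]
finger_gap: -0.0001
finger_force: 1.4
```

Emit:
{"fn": "play_rows", "kwargs": {
  "deltas": [
    {"slide": [1, 0, 0], "rot": [0, 0, 0]},
    {"slide": [2, 0, 0], "rot": [0, 0, 0]},
    {"slide": [2, 0, 0], "rot": [0, 0, 0]}
  ]
}}

```text
time: 5.0
ee_pos: [0.5575, -0.0715, 0.0422]
eef_rot: [0.646, 0.763, -0.002, 0.002]
force: [2.6, -7.6, -2.5]
finger_gap: -0.0001
finger_force: 3.8
```

Emit:
{"fn": "play_rows", "kwargs": {
  "deltas": [
    {"slide": [-35, 0, 0], "rot": [0, 0, 0]},
    {"slide": [-35, 0, -40], "rot": [0, 0, 0]},
    {"slide": [-35, 0, -85], "rot": [0, 0, 0]},
    {"slide": [-35, 0, -130], "rot": [0, 0, 0]},
    {"slide": [-35, 0, -170], "rot": [0, 0, 0]}
  ]
}}

```text
time: 5.5
ee_pos: [0.5622, -0.1026, 0.2141]
eef_rot: [0.646, 0.763, 0.001, -0.001]
force: [0.8, -1.0, -0.2]
finger_gap: 0.0001
finger_force: 0.0
```

Run:
```python
from h import *
plan([(474.2,393.2,170,19.1),(474.2,393.2,39,19.1)])
```

```text
now [ 562.2 -102.6  214.1    9.5] t 5.5 F [ 0.8 -1.  -0.2] gap 0.0001 j [-0.3   0.17  0.2   1.6   0.    1.11]
[474.2 393.2 170.   19.1] slide [503.6  -4.7  44.1] rz -9.6
[474.2 393.2  39.   19.1] slide [  0.   0. 131.] rz 0.0
```

Emit:
{"fn": "play_rows", "kwargs": {
  "deltas": [
    {"slide": [49, 0, 0], "rot": [0, 0, 0]},
    {"slide": [98, 0, 0], "rot": [0, 0, 0]},
    {"slide": [147, 0, 0], "rot": [0, 0, 0]},
    {"slide": [196, 0, 0], "rot": [0, 0, 0]},
    {"slide": [244, 0, 0], "rot": [0, 0, 0]}
  ],
  "grip": 1
}}

```text
time: 6.0
ee_pos: [0.5208, 0.1395, 0.212]
eef_rot: [0.646, 0.763, -0.0, -0.001]
force: [1.0, 0.1, -0.4]
finger_gap: 0.0723
finger_force: 0.0
```

Emit:
{"fn": "play_rows", "kwargs": {
  "deltas": [
    {"slide": [48, -1, 4], "rot": [0, 0, -2]},
    {"slide": [96, -2, 8], "rot": [0, 0, -4]},
    {"slide": [144, -3, 12], "rot": [0, 0, -6]},
    {"slide": [192, -4, 16], "rot": [0, 0, -8]},
    {"slide": [240, -5, 20], "rot": [0, 0, -9.6]}
  ]
}}

```text
time: 6.5
ee_pos: [0.4758, 0.375, 0.1917]
eef_rot: [0.579, 0.815, -0.001, -0.001]
force: [0.8, 0.4, 0.2]
finger_gap: 0.0853
finger_force: 0.0
```

```bash
cat > look.py <<'E'
from h import *
f=cams.grab_frame("wrist");w=cloud(f);cv2.imwrite("pics/w3.png",f["img"])
Z=w[...,2];X=w[...,0];Y=w[...,1]
for lo,hi in [(.072,.088),(.02,.04)]:
    m=(Z>lo)&(Z<hi)&(np.hypot(X-.474,Y-.393)<.1)
    if m.sum()>50: print(m.sum(),np.median(Z[m]),cv2.minAreaRect(w[m][:,:2].astype(np.float32)*1000))
f=cams.grab_frame("top");w=cloud(f);np.savez("top2.npz",w=w,img=f["img"])
d=np.load("frame.npz");B=np.stack([(w[...,:2]*1000-d["c"])@d["ex"],(w[...,:2]*1000-d["c"])@d["ey"],w[...,2]*1000],-1)
m=(abs(B[...,1])<8)&(B[...,2]>40)&(B[...,2]<75)&(B[...,0]<-133)&(B[...,0]>-300)
print("knob",m.sum(),np.percentile(B[m],[1,50,99],axis=0).round(1) if m.sum() else 0)
plan([(474.2,393.2,170,19.1),(474.2,393.2,39,19.1)])
E
python3 look.py
```

```text
3150 0.07899677532266663 ((473.9792785644531, 396.8458557128906), (26.006229400634766, 101.42652893066406), 18.89765167236328)
1437 0.027046554422479496 ((474.12982177734375, 396.27484130859375), (35.99031066894531, 145.87266540527344), 18.88570785522461)
knob 28 [[-144.1   -7.    56.6]
 [-139.3    0.6   63.3]
 [-133.9    7.9   67.3]]
now [473.9 378.3 190.1  19.6] t 6.6 F [-0.  -0.8  0.3] gap 0.0856 j [0.56 0.26 0.26 1.57 0.   1.79]
[474.2 393.2 170.   19.1] slide [13.9  5.3 20.1] rz 0.5
[474.2 393.2  39.   19.1] slide [  0.   0. 131.] rz 0.0
```

Emit:
{"fn": "play_rows", "kwargs": {
  "deltas": [
    {"slide": [15, 5, 20], "rot": [0, 0, 0.5]},
    {"slide": [15, 5, 65], "rot": [0, 0, 0.5]},
    {"slide": [15, 5, 110], "rot": [0, 0, 0.5]},
    {"slide": [15, 5, 140], "rot": [0, 0, 0.5]},
    {"slide": [15, 5, 151], "rot": [0, 0, 0.5]}
  ]
}}

```text
time: 7.1
ee_pos: [0.4737, 0.3863, 0.036]
eef_rot: [0.583, 0.812, -0.005, -0.002]
force: [-0.2, -1.0, -0.8]
finger_gap: 0.0852
finger_force: 0.0
```

Run:
```python
from h import *
plan([(474.1,395,39,19.0)])
```

```text
now [473.7 386.3  36.   18.6] t 7.1 F [-0.2 -1.  -0.8] gap 0.0852 j [0.57 0.32 0.03 1.28 0.   1.82]
[474.1 395.   39.   19. ] slide [ 8.1  3.2 -3. ] rz -0.4
```

Emit:
{"fn": "play_rows", "kwargs": {
  "deltas": [
    {"slide": [6, 3, -2], "rot": [0, 0, 0]},
    {"slide": [6, 3, -2], "rot": [0, 0, 0]}
  ]
}}

```text
time: 7.3
ee_pos: [0.4799, 0.3968, 0.0456]
eef_rot: [0.583, 0.812, 0.002, 0.0]
force: [-0.1, 0.8, 1.2]
finger_gap: 0.0854
finger_force: 0.0
```

Emit:
{"fn": "play_rows", "kwargs": {
  "deltas": [
    {"slide": [0, 0, 0], "rot": [0, 0, 0]},
    {"slide": [0, 0, 0], "rot": [0, 0, 0]},
    {"slide": [0, 0, 0], "rot": [0, 0, 0]},
    {"slide": [0, 0, 0], "rot": [0, 0, 0]},
    {"slide": [0, 0, 0], "rot": [0, 0, 0]}
  ],
  "grip": -1,
  "squeeze": 70
}}

```text
time: 7.8
ee_pos: [0.4785, 0.3953, 0.0439]
eef_rot: [0.583, 0.812, 0.0, -0.0]
force: [-1.7, 0.5, 2.8]
finger_gap: 0.0252
finger_force: 71.5
```

Run:
```python
from h import *
plan([(474.1,395,39,19.0)])
```

```text
now [478.5 395.3  43.9  18.6] t 7.8 F [-1.7  0.5  2.8] gap 0.0252 j [0.58 0.33 0.05 1.29 0.   1.83]
[474.1 395.   39.   19. ] slide [ 1.1 -4.3  4.9] rz -0.4
```

Emit:
{"fn": "play_rows", "kwargs": {
  "deltas": [
    {"slide": [0, 0, -10], "rot": [0, 0, 0]},
    {"slide": [0, 0, -40], "rot": [0, 0, 0]},
    {"slide": [0, 0, -80], "rot": [0, 0, 0]},
    {"slide": [0, 0, -120], "rot": [0, 0, 0]},
    {"slide": [0, 0, -140], "rot": [0, 0, 0]}
  ]
}}

```text
time: 8.3
ee_pos: [0.48, 0.3961, 0.188]
eef_rot: [0.583, 0.812, 0.003, 0.001]
force: [0.7, 1.2, -1.6]
finger_gap: 0.0253
finger_force: 71.1
```

Emit:
{"fn": "play_rows", "kwargs": {
  "deltas": [
    {"slide": [0, 0, 0], "rot": [0, 0, -8]},
    {"slide": [0, 0, 0], "rot": [0, 0, -16]},
    {"slide": [0, 0, 0], "rot": [0, 0, -24]},
    {"slide": [0, 0, 0], "rot": [0, 0, -32]},
    {"slide": [0, 0, 0], "rot": [0, 0, -40]}
  ]
}}

```text
time: 8.8
ee_pos: [0.4785, 0.3951, 0.1829]
eef_rot: [0.268, 0.964, -0.0, -0.0]
force: [0.6, 0.3, -2.4]
finger_gap: 0.0252
finger_force: 70.9
```

Emit:
{"fn": "play_rows", "kwargs": {
  "deltas": [
    {"slide": [0, 0, 0], "rot": [0, 0, -8]},
    {"slide": [0, 0, 0], "rot": [0, 0, -16]},
    {"slide": [0, 0, 0], "rot": [0, 0, -24]},
    {"slide": [0, 0, 0], "rot": [0, 0, -32]},
    {"slide": [0, 0, 0], "rot": [0, 0, -40]}
  ]
}}

```text
time: 9.3
ee_pos: [0.4785, 0.3951, 0.1829]
eef_rot: [-0.078, 0.997, -0.0, -0.0]
force: [0.3, 0.4, -2.1]
finger_gap: 0.0253
finger_force: 70.9
```

```bash
cat >> h.py <<'E'
D=np.load("frame.npz")
def bx(x,y): return D["c"]+D["ex"]*x+D["ey"]*y
E
python3 - <<'E'
from h import *
plan([(*bx(97,-31),185,99.6),(*bx(97,-31),145,99.6)])
E
```

```text
now [478.5 395.1 182.9  98.9] t 9.3 F [ 0.3  0.4 -2.1] gap 0.0253 j [ 0.58  0.3   0.28  1.56 -0.    0.43]
[548.6 182.7 185.   99.6] slide [ -36.2 -220.8   -2.1] rz -0.7
[548.6 182.7 145.   99.6] slide [ 0.  0. 40.] rz 0.0
```

Emit:
{"fn": "play_rows", "kwargs": {
  "deltas": [
    {"slide": [-8, -47, 0], "rot": [0, 0, -0.7]},
    {"slide": [-16, -94, 0], "rot": [0, 0, -0.7]},
    {"slide": [-24, -141, 0], "rot": [0, 0, -0.7]},
    {"slide": [-32, -188, 0], "rot": [0, 0, -0.7]},
    {"slide": [-36, -221, 0], "rot": [0, 0, -0.7]}
  ]
}}

```text
time: 9.8
ee_pos: [0.548, 0.1791, 0.1831]
eef_rot: [-0.08, 0.997, -0.001, -0.0]
force: [0.1, 0.5, -2.9]
finger_gap: 0.0252
finger_force: 71.1
```

Emit:
{"fn": "play_rows", "kwargs": {
  "deltas": [
    {"slide": [0, 0, 10], "rot": [0, 0, 0]},
    {"slide": [0, 0, 20], "rot": [0, 0, 0]},
    {"slide": [0, 0, 30], "rot": [0, 0, 0]},
    {"slide": [0, 0, 35], "rot": [0, 0, 0]},
    {"slide": [0, 0, 35], "rot": [0, 0, 0]}
  ]
}}

```text
time: 10.3
ee_pos: [0.5459, 0.1832, 0.1464]
eef_rot: [-0.082, 0.997, -0.0, -0.002]
force: [0.3, 0.3, -2.5]
finger_gap: 0.025
finger_force: 71.0
```

Run:
```python
from h import *
plan([(*bx(97,-31),140.5,99.6)])
f=cams.grab_frame("top"); f2=cams.grab_frame("wrist")
cv2.imwrite("pics/m1.png",np.hstack([f["img"][120:320,140:400],cv2.resize(f2["img"],(267,200))]).repeat(1,0))
```

```text
now [545.9 183.2 146.4  99.4] t 10.3 F [ 0.3  0.3 -2.5] gap 0.025 j [0.21 0.18 0.08 1.47 0.   0.04]
[548.6 182.7 140.5  99.6] slide [-2.5 -0.9  5.9] rz -0.2
```

View pics/m1.png

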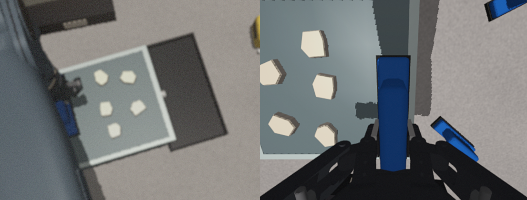

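The drawer is shut and the block hangs over the clear back strip, with all five chips visible. Lowering to light contact.

Emit:
{"fn": "play_rows", "kwargs": {
  "deltas": [
    {"slide": [-2, 0, 2], "rot": [0, 0, 0]},
    {"slide": [-2, 0, 4], "rot": [0, 0, 0]},
    {"slide": [-2, 0, 5], "rot": [0, 0, 0]},
    {"slide": [-2, 0, 5], "rot": [0, 0, 0]}
  ]
}}

```text
time: 10.8
ee_pos: [0.5493, 0.1825, 0.1432]
eef_rot: [-0.081, 0.997, -0.0, -0.0]
force: [-1.1, 0.6, -3.0]
finger_gap: 0.0248
finger_force: 71.0
```

Emit:
{"fn": "play_rows", "kwargs": {
  "deltas": [
    {"slide": [0, 0, 1], "rot": [0, 0, 0]},
    {"slide": [0, 0, 1], "rot": [0, 0, 0]},
    {"slide": [0, 0, 1], "rot": [0, 0, 0]}
  ]
}}

```text
time: 11.1
ee_pos: [0.5493, 0.1825, 0.1423]
eef_rot: [-0.081, 0.997, 0.0, 0.0]
force: [0.2, -0.2, -2.9]
finger_gap: 0.025
finger_force: 71.0
```

Emit:
{"fn": "play_rows", "kwargs": {
  "deltas": [
    {"slide": [0, 0, 1], "rot": [0, 0, 0]},
    {"slide": [0, 0, 2], "rot": [0, 0, 0]},
    {"slide": [0, 0, 2], "rot": [0, 0, 0]}
  ]
}}

```text
time: 11.4
ee_pos: [0.5492, 0.1825, 0.1401]
eef_rot: [-0.081, 0.997, -0.0, -0.0]
force: [0.3, 0.1, -2.8]
finger_gap: 0.0253
finger_force: 71.0
```

Emit:
{"fn": "play_rows", "kwargs": {
  "deltas": [
    {"slide": [0, 0, 0.5], "rot": [0, 0, 0]},
    {"slide": [0, 0, 1], "rot": [0, 0, 0]},
    {"slide": [0, 0, 1], "rot": [0, 0, 0]}
  ]
}}

```text
time: 11.7
ee_pos: [0.5493, 0.1826, 0.1392]
eef_rot: [-0.081, 0.997, -0.0, -0.0]
force: [0.1, 1.3, -3.0]
finger_gap: 0.0251
finger_force: 71.0
```

Emit:
{"fn": "play_rows", "kwargs": {
  "deltas": [
    {"slide": [0, -3, -1], "rot": [0, 0, 0]},
    {"slide": [0, -12, -1], "rot": [0, 0, 0]},
    {"slide": [0, -24, -1], "rot": [0, 0, 0]},
    {"slide": [0, -37, -1], "rot": [0, 0, 0]},
    {"slide": [0, -50, -1], "rot": [0, 0, 0]}
  ]
}}

```text
time: 12.2
ee_pos: [0.5577, 0.1317, 0.1403]
eef_rot: [-0.081, 0.997, -0.0, 0.0]
force: [-0.5, 0.9, -2.6]
finger_gap: 0.0254
finger_force: 71.0
```

Emit:
{"fn": "play_rows", "kwargs": {
  "deltas": [
    {"slide": [0, -14, 0], "rot": [0, 0, 0]},
    {"slide": [0, -28, 0], "rot": [0, 0, 0]},
    {"slide": [0, -42, 0], "rot": [0, 0, 0]},
    {"slide": [0, -56, 0], "rot": [0, 0, 0]},
    {"slide": [0, -70, 0], "rot": [0, 0, 0]}
  ]
}}

```text
time: 12.7
ee_pos: [0.569, 0.0629, 0.1403]
eef_rot: [-0.081, 0.997, 0.0, 0.0]
force: [0.1, 0.8, -2.9]
finger_gap: 0.0254
finger_force: 71.0
```

```bash
cat > st.py <<'E'
from h import *
o=get_obs();b=o["ee_pos"][:2]*1000-D["c"];print("box",b@D["ex"],b@D["ey"])
plan([])
f=cams.grab_frame("top");w=cloud(f);cv2.imwrite("pics/cur.png",f["img"][100:330,130:420])
for d in finder.trace(f,"chip0"):
    if d["p"]<.1: continue
    P=w[d["region"]];P=P[~np.isnan(P[:,0])]
    p=np.median(P,0);q=p[:2]*1000-D["c"];print("chip",round(d["p"],2),np.round([q@D["ex"],q@D["ey"],p[2]*1000]))
E
python3 st.py
```

```text
box -24.441552414673808 -31.137178345914386
now [569.   62.9 140.3  99.3] t 12.7 F [ 0.1  0.8 -2.9] gap 0.0254 j [-0.01  0.17  0.05  1.45  0.   -0.17]
chip 0.57 [-84.  27. 106.]
chip 0.45 [-90. -39. 107.]
```

Emit:
{"fn": "play_rows", "kwargs": {
  "deltas": [
    {"slide": [0, -8, 0], "rot": [0, 0, 0]},
    {"slide": [0, -20, 0], "rot": [0, 0, 0]},
    {"slide": [0, -34, 0], "rot": [0, 0, 0]},
    {"slide": [0, -48, 0], "rot": [0, 0, 0]},
    {"slide": [0, -62, 0], "rot": [0, 0, 0]}
  ]
}}

```text
time: 13.3
ee_pos: [0.579, 0.0017, 0.1403]
eef_rot: [-0.081, 0.997, -0.0, 0.0]
force: [-0.0, 0.1, -2.2]
finger_gap: 0.0253
finger_force: 71.0
```

Emit:
{"fn": "play_rows", "kwargs": {
  "deltas": [
    {"slide": [0, -15, 0], "rot": [0, 0, 0]},
    {"slide": [0, -30, 0], "rot": [0, 0, 0]},
    {"slide": [0, -42, 0], "rot": [0, 0, 0]},
    {"slide": [0, -42, 0], "rot": [0, 0, 0]}
  ]
}}

```text
time: 13.7
ee_pos: [0.586, -0.0406, 0.1402]
eef_rot: [-0.08, 0.997, -0.0, 0.0]
force: [-1.0, -0.1, -2.4]
finger_gap: 0.0251
finger_force: 71.1
```

```bash
python3 st.py
```

```text
box -129.39639217585386 -30.621299924619954
now [586.  -40.6 140.2  99.2] t 13.7 F [-1.  -0.1 -2.4] gap 0.0251 j [-0.18  0.21  0.09  1.46 -0.   -0.34]
```

View pics/cur.png

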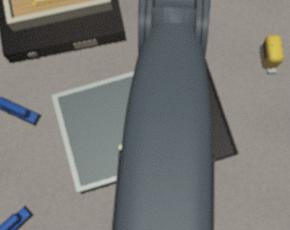

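The arm hides the front half of the top. Only a speck of white near (122,148) shows, presumably the remaining chip. I'll lift and return to the back strip for the second pass.

Emit:
{"fn": "play_rows", "kwargs": {
  "deltas": [
    {"slide": [0, 0, -35], "rot": [0, 0, 0]},
    {"slide": [20, 40, -40], "rot": [0, 0, 0]},
    {"slide": [40, 85, -40], "rot": [0, 0, 0]},
    {"slide": [60, 130, -40], "rot": [0, 0, 0]},
    {"slide": [66, 175, -40], "rot": [0, 0, 0]}
  ]
}}

```text
time: 14.3
ee_pos: [0.4897, 0.1253, 0.1807]
eef_rot: [-0.081, 0.997, 0.0, -0.0]
force: [1.5, 0.4, -2.9]
finger_gap: 0.0253
finger_force: 71.2
```

Emit:
{"fn": "play_rows", "kwargs": {
  "deltas": [
    {"slide": [0, 30, 0], "rot": [0, 0, 0]},
    {"slide": [0, 51, 0], "rot": [0, 0, 0]},
    {"slide": [0, 51, 0], "rot": [0, 0, 0]}
  ]
}}

```text
time: 14.6
ee_pos: [0.4826, 0.1772, 0.1805]
eef_rot: [-0.084, 0.996, 0.001, 0.0]
force: [0.5, -0.8, -2.6]
finger_gap: 0.0255
finger_force: 71.2
```

```bash
python3 st.py; python3 -c "
from h import *
f=cams.grab_frame('scene');w=cloud(f)
for d in finder.trace(f,'chip0'):
    P=w[d['region']];p=np.nanmedian(P,0);q=p[:2]*1000-D['c'];print(d['p'],np.round([q@D['ex'],q@D['ey'],p[2]*1000]))
cv2.imwrite('pics/s2.png',np.hstack([cv2.resize(cv2.imread('pics/cur.png'),None,fx=1.3,fy=1.3)[:290],f['img'][110:400,150:510]]))"
```

```text
box 102.63288624903944 34.93772678407673
now [482.6 177.2 180.5  99.6] t 14.6 F [ 0.5 -0.8 -2.6] gap 0.0255 j [ 0.22  0.01 -0.04  1.52  0.    0.05]
chip 0.66 [ -2.  61. 107.]
chip 0.64 [-177.  -27.   16.]
chip 0.51 [-182.  -78.   15.]
chip 0.47 [-149.   47.   15.]
0.68 [-181.  -82.   14.]
0.66 [-148.   42.   14.]
0.43 [-183.   19.   14.]
0.42 [-177.  -28.   14.]
```

View pics/s2.png

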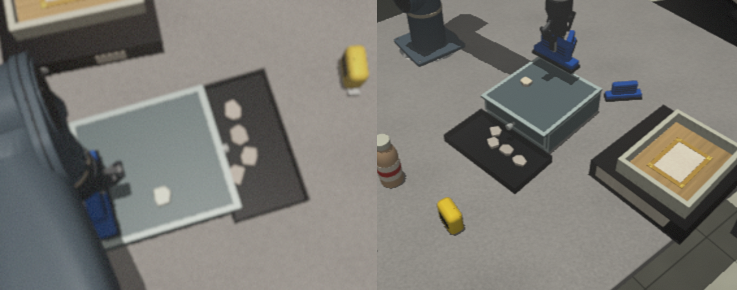

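Four chips lie in the tray and one is left on the top at box (-2, 61), which is in line with the block. Second pass.

Emit:
{"fn": "play_rows", "kwargs": {
  "deltas": [
    {"slide": [0, -2, 12], "rot": [0, 0, 0]},
    {"slide": [0, -4, 24], "rot": [0, 0, 0]},
    {"slide": [0, -5, 34], "rot": [0, 0, 0]},
    {"slide": [0, -5, 39], "rot": [0, 0, 0]},
    {"slide": [0, -5, 39], "rot": [0, 0, 0]}
  ]
}}

```text
time: 15.3
ee_pos: [0.4841, 0.1685, 0.1402]
eef_rot: [-0.081, 0.997, -0.0, -0.001]
force: [0.4, 0.0, -2.6]
finger_gap: 0.0256
finger_force: 71.1
```

Emit:
{"fn": "play_rows", "kwargs": {
  "deltas": [
    {"slide": [0, 0, 0.5], "rot": [0, 0, 0]},
    {"slide": [0, 0, 0.5], "rot": [0, 0, 0]}
  ]
}}

```text
time: 15.5
ee_pos: [0.4849, 0.169, 0.1411]
eef_rot: [-0.081, 0.997, 0.0, 0.0]
force: [0.1, -0.6, -2.2]
finger_gap: 0.0252
finger_force: 71.1
```

Emit:
{"fn": "play_rows", "kwargs": {
  "deltas": [
    {"slide": [0, -3, 0.8], "rot": [0, 0, 0]},
    {"slide": [0, -12, 0.8], "rot": [0, 0, 0]},
    {"slide": [0, -24, 0.8], "rot": [0, 0, 0]},
    {"slide": [0, -37, 0.8], "rot": [0, 0, 0]},
    {"slide": [0, -50, 0.8], "rot": [0, 0, 0]}
  ]
}}

```text
time: 16.0
ee_pos: [0.4931, 0.1181, 0.1401]
eef_rot: [-0.081, 0.997, -0.0, 0.0]
force: [0.6, 0.6, -2.2]
finger_gap: 0.025
finger_force: 71.1
```

Emit:
{"fn": "play_rows", "kwargs": {
  "deltas": [
    {"slide": [0, -14, 0], "rot": [0, 0, 0]},
    {"slide": [0, -28, 0], "rot": [0, 0, 0]},
    {"slide": [0, -42, 0], "rot": [0, 0, 0]},
    {"slide": [0, -56, 0], "rot": [0, 0, 0]},
    {"slide": [0, -70, 0], "rot": [0, 0, 0]}
  ]
}}

```text
time: 16.5
ee_pos: [0.5043, 0.0492, 0.14]
eef_rot: [-0.081, 0.997, -0.0, 0.0]
force: [0.1, -0.5, -3.2]
finger_gap: 0.0251
finger_force: 71.2
```

Emit:
{"fn": "play_rows", "kwargs": {
  "deltas": [
    {"slide": [0, -14, 0], "rot": [0, 0, 0]},
    {"slide": [0, -28, 0], "rot": [0, 0, 0]},
    {"slide": [0, -42, 0], "rot": [0, 0, 0]},
    {"slide": [0, -56, 0], "rot": [0, 0, 0]},
    {"slide": [0, -70, 0], "rot": [0, 0, 0]}
  ]
}}

```text
time: 17.0
ee_pos: [0.5156, -0.0198, 0.14]
eef_rot: [-0.081, 0.997, 0.0, -0.0]
force: [0.6, 0.2, -3.6]
finger_gap: 0.0254
finger_force: 71.1
```

Emit:
{"fn": "play_rows", "kwargs": {
  "deltas": [
    {"slide": [0, -15, 0], "rot": [0, 0, 0]},
    {"slide": [0, -28, 0], "rot": [0, 0, 0]},
    {"slide": [0, -34, 0], "rot": [0, 0, 0]},
    {"slide": [0, -34, 0], "rot": [0, 0, 0]}
  ]
}}

```text
time: 17.4
ee_pos: [0.5211, -0.0531, 0.1399]
eef_rot: [-0.081, 0.997, 0.0, -0.0]
force: [-1.1, 0.4, -2.0]
finger_gap: 0.0254
finger_force: 71.1
```

Emit:
{"fn": "play_rows", "kwargs": {
  "deltas": [
    {"slide": [0, 0, -35], "rot": [0, 0, 0]},
    {"slide": [0, 40, -45], "rot": [0, 0, 0]},
    {"slide": [0, 85, -45], "rot": [0, 0, 0]},
    {"slide": [0, 130, -45], "rot": [0, 0, 0]},
    {"slide": [0, 175, -45], "rot": [0, 0, 0]}
  ]
}}

```text
time: 17.9
ee_pos: [0.4921, 0.1226, 0.1854]
eef_rot: [-0.081, 0.997, 0.0, 0.0]
force: [0.7, 0.3, -2.3]
finger_gap: 0.0253
finger_force: 71.2
```

Emit:
{"fn": "play_rows", "kwargs": {
  "deltas": [
    {"slide": [0, 48, 0], "rot": [0, 0, 0]},
    {"slide": [0, 96, 0], "rot": [0, 0, 0]},
    {"slide": [0, 144, 0], "rot": [0, 0, 0]},
    {"slide": [0, 192, 0], "rot": [0, 0, 0]},
    {"slide": [0, 230, 0], "rot": [0, 0, 0]}
  ]
}}

```text
time: 18.4
ee_pos: [0.4538, 0.3508, 0.185]
eef_rot: [-0.083, 0.997, 0.001, -0.0]
force: [0.5, -0.2, -2.6]
finger_gap: 0.0253
finger_force: 71.0
```

```bash
python3 st.py; python3 -c "
from h import *
f=cams.grab_frame('scene');w=cloud(f)
for d in finder.trace(f,'chip0'):
    P=w[d['region']];p=np.nanmedian(P,0);q=p[:2]*1000-D['c'];print(d['p'],np.round([q@D['ex'],q@D['ey'],p[2]*1000]))
cv2.imwrite('pics/s3.png',np.hstack([cv2.resize(cv2.imread('pics/cur.png'),None,fx=1.3,fy=1.3)[:290],f['img'][110:400,150:510]]))"
```

```text
box 278.54214053010116 34.39711101527874
now [453.8 350.8 185.   99.5] t 18.4 F [ 0.5 -0.2 -2.6] gap 0.0253 j [0.54 0.17 0.14 1.54 0.   0.38]
chip 0.63 [-177.  -27.   16.]
chip 0.57 [-198.   74.   16.]
chip 0.54 [-181.  -78.   15.]
chip 0.5 [-151.   45.   15.]
0.54 [-184.   17.   15.]
0.42 [-197.   72.   14.]
```

View pics/s3.png

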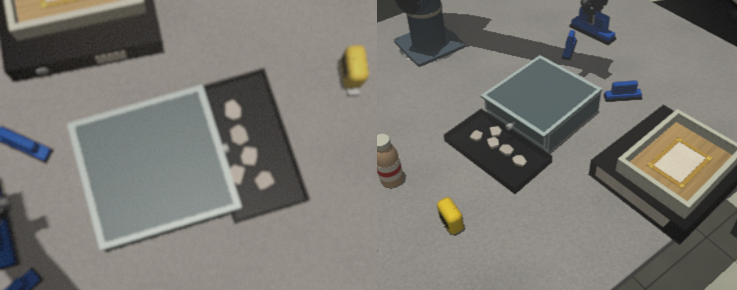

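All five chips are in the tray, the top is clear and the drawer is shut. Now setting the block down on free desk to the left, between the two small blocks.

Emit:
{"fn": "play_rows", "kwargs": {
  "deltas": [
    {"slide": [-19, 37, 0], "rot": [0, 0, 0]},
    {"slide": [-39, 74, 0], "rot": [0, 0, 0]},
    {"slide": [-39, 74, 40], "rot": [0, 0, 0]},
    {"slide": [-39, 74, 80], "rot": [0, 0, 0]},
    {"slide": [-39, 74, 110], "rot": [0, 0, 0]}
  ]
}}

```text
time: 19.1
ee_pos: [0.4817, 0.4251, 0.0721]
eef_rot: [-0.081, 0.997, -0.001, -0.001]
force: [0.5, -1.0, -2.9]
finger_gap: 0.0252
finger_force: 71.2
```

Emit:
{"fn": "play_rows", "kwargs": {
  "deltas": [
    {"slide": [0, 0, 10], "rot": [0, 0, 0]},
    {"slide": [0, 0, 18], "rot": [0, 0, 0]},
    {"slide": [0, 0, 23], "rot": [0, 0, 0]},
    {"slide": [0, 0, 26], "rot": [0, 0, 0]},
    {"slide": [0, 0, 26], "rot": [0, 0, 0]}
  ]
}}

```text
time: 19.6
ee_pos: [0.4828, 0.4273, 0.0505]
eef_rot: [-0.081, 0.997, 0.001, 0.001]
force: [-0.4, -0.9, -3.6]
finger_gap: 0.0255
finger_force: 71.1
```

Emit:
{"fn": "play_rows", "kwargs": {
  "deltas": [
    {"slide": [0, 0, 0], "rot": [0, 0, 0]},
    {"slide": [0, 0, 0], "rot": [0, 0, 0]}
  ]
}}

```text
time: 19.8
ee_pos: [0.4825, 0.4273, 0.0502]
eef_rot: [-0.081, 0.997, 0.001, 0.001]
force: [0.5, 0.5, -2.6]
finger_gap: 0.0254
finger_force: 71.1
```

Emit:
{"fn": "play_rows", "kwargs": {
  "deltas": [
    {"slide": [0, 0, 2], "rot": [0, 0, 0]},
    {"slide": [0, 0, 4], "rot": [0, 0, 0]},
    {"slide": [0, 0, 5.5], "rot": [0, 0, 0]},
    {"slide": [0, 0, 5.5], "rot": [0, 0, 0]}
  ]
}}

```text
time: 20.2
ee_pos: [0.4819, 0.4269, 0.0439]
eef_rot: [-0.081, 0.997, 0.0, 0.0]
force: [-0.0, -0.1, 0.6]
finger_gap: 0.025
finger_force: 71.4
```

Emit:
{"fn": "play_rows", "kwargs": {
  "deltas": [
    {"slide": [0, 0, 0.5], "rot": [0, 0, 0]},
    {"slide": [0, 0, 1], "rot": [0, 0, 0]},
    {"slide": [0, 0, 1], "rot": [0, 0, 0]}
  ]
}}

```text
time: 20.5
ee_pos: [0.4819, 0.4269, 0.0439]
eef_rot: [-0.081, 0.997, 0.0, 0.0]
force: [-3.0, -1.4, 4.3]
finger_gap: 0.0255
finger_force: 72.4
```

Emit:
{"fn": "play_rows", "kwargs": {
  "deltas": [
    {"slide": [0, 0, -0.5], "rot": [0, 0, 0]},
    {"slide": [0, 0, -0.5], "rot": [0, 0, 0]},
    {"slide": [0, 0, -0.5], "rot": [0, 0, 0]},
    {"slide": [0, 0, -0.5], "rot": [0, 0, 0]},
    {"slide": [0, 0, -0.5], "rot": [0, 0, 0]}
  ],
  "grip": 1
}}

```text
time: 21.0
ee_pos: [0.4819, 0.4268, 0.0428]
eef_rot: [-0.081, 0.997, -0.0, -0.0]
force: [-0.2, 0.4, 0.3]
finger_gap: 0.0855
finger_force: 0.0
```

Emit:
{"fn": "play_rows", "kwargs": {
  "deltas": [
    {"slide": [0, 0, -20], "rot": [0, 0, 0]},
    {"slide": [0, 0, -60], "rot": [0, 0, 0]},
    {"slide": [0, 0, -100], "rot": [0, 0, 0]},
    {"slide": [0, 0, -140], "rot": [0, 0, 0]},
    {"slide": [0, 0, -160], "rot": [0, 0, 0]}
  ]
}}

```text
time: 21.5
ee_pos: [0.4832, 0.4278, 0.2081]
eef_rot: [-0.081, 0.997, 0.002, 0.003]
force: [-0.0, -0.2, 0.0]
finger_gap: 0.0854
finger_force: 0.0
```

Emit:
{"fn": "play_rows", "kwargs": {
  "deltas": [
    {"slide": [0, 0, 0], "rot": [0, 0, 0]},
    {"slide": [0, 0, 0], "rot": [0, 0, 0]},
    {"slide": [0, 0, 0], "rot": [0, 0, 0]}
  ]
}}

```text
time: 21.8
ee_pos: [0.4811, 0.4262, 0.2006]
eef_rot: [-0.081, 0.997, -0.001, -0.002]
force: [0.4, 0.2, -0.3]
finger_gap: 0.0853
finger_force: 0.0
```

```bash
python3 st.py; python3 -c "
from h import *
f=cams.grab_frame('scene');g=cams.grab_frame('wrist');w=cloud(g);Z=w[...,2];X=w[...,0];Y=w[...,1]
for lo,hi in [(.072,.088),(.02,.035)]:
    m=(Z>lo)&(Z<hi)&(np.hypot(X-.482,Y-.427)<.085); print(m.sum(),np.median(Z[m]) if m.any() else 0,cv2.minAreaRect(w[m][:,:2].astype(np.float32)*1000) if m.any() else 0)
cv2.imwrite('pics/s4.png',np.hstack([f['img'][70:360,120:500],cv2.resize(g['img'],(387,290))]))"
```

```text
box 348.43438968075225 -5.082230136499071
now [481.1 426.2 200.6  99.3] t 21.8 F [ 0.4  0.2 -0.3] gap 0.0853 j [ 0.62  0.36  0.4   1.61 -0.    0.46]
chip 0.65 [-180.  -79.   15.]
chip 0.61 [-196.   75.   15.]
chip 0.47 [-182.   20.   16.]
2785 0.07904045882483418 ((480.7460632324219, 427.33563232421875), (102.2585220336914, 25.955488204956055), 8.690156936645508)
1331 0.026997977827256214 ((481.3974914550781, 427.3141784667969), (147.1522674560547, 35.99989700317383), 9.20217514038086)
```

View pics/s4.png

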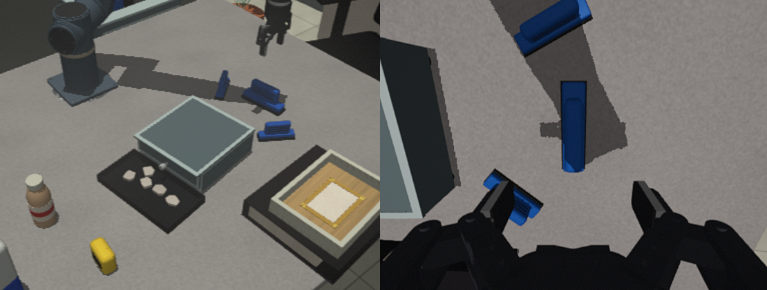

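The block stands upright on its sole (ridge top at 79 mm) at about (0.481, 0.427). The five chips are in the tray, and the bottle and tape stand where they were.

```bash
python3 -c "
from plant import bot
print(bot.close_job())"
```

```text
the job is handed in; nothing more can be done
None
```

The job is handed in at about 22 s of the 72 s allowed: the drawer is shut, all five chips were swept into the tray with the blue block, the block stands on its sole on the desk, and the bottle and tape measure were left alone.

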